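# Dispense the top slide box from a spring-loaded magazine

### The arm

A 6-joint arm with a two-finger parallel gripper is mounted at the origin on a cart in front of the work surface, level with it; the furniture and walls round the work are solid. World frame = base frame: x ahead of the robot, y to its left, z up, the work surface at z = 0. Lengths are in m, angles in degrees, forces in N, time in s.
With the tool pointing down it reaches from about 0.3 to 1 m from the base axis. Payload 5.1 kg.
Tool frame: the origin (TCP) lies midway between the tips of the shut fingers; the grasp point (between the pads) lies 19 mm behind it (ctrl.tcp_to_grasp is the distance from the TCP to the grasp point, in m); z points along the fingers, x is the direction in which the jaws open and shut, and the axes are right-handed (so a half turn about z gives the same grasp; the last joint's range is limited). The gripper opens to 95 mm and grips with 3 to 60 N. Pads are 20 mm wide; open, the fingers measure 119 mm over their backs; the gripper's body (75 mm by 180 mm) begins 59 mm behind the grasp point.
Start: joints at [-71.597, 7.093, 94.555, -0, 78.352, -4.733], TCP at [0.255, -0.598, 0.19] pointing down, gripper open.
Joint ranges: [-149.61, 149.61], [-58.7, 133.49], [1.44, 155.28], [-77.14, 257.14], [18.33, 153.61], [-166.67, 166.67]. Speed limits (degrees/s): [147.25, 147.25, 180, 180, 180, 180].

### API

Orientations are given as a 3x3 rotation matrix whose columns are the frame's x, y, z axes.
In Python, from station import get_state, viewer, order, ctrl gives the robot as it stands. The module is installed in compiled form; this text tells all that it offers.
- The arm moves only by the shell command python3 -m handwheel 'ROWS' [FORCE]. ROWS is a JSON object of lists of equal length, an entry for each row: "grip": the opening, from 0 (shut) to 1 (fully open); "delta_pos": the shift along the tool's x, y, z in cm, a list of three; "twist": the turn, a rotation vector about the tool's x, y, z in degrees, a list of three. In form: {"grip": [grip, ...], "delta_pos": [[x, y, z], ...], "twist": [[wx, wy, wz], ...]}. A call has 1 to 10 rows; each row is the pose to reach, as a shift and turn from the pose measured when the call began, along the tool's axes at that moment; what a row does not reach only later rows make up. A row lasts 1/10 s, in which the tool goes at most 50 mm and 8.59 degrees, less where a joint would pass 70% of its speed; a pose out of reach is approached as far as the arm can. A call with a gripper value outside its range is refused whole. The fingers move at their own pace and stop on an object; FORCE is the grip in N (left out, the last holds). Time passes only in rows, so rows that repeat a pose let the fingers close. It gives the time, the measured TCP pose, the force and the opening at its end, in the units of the state.
- get_state(): the state, without advancing time (a new reading comes with each control period).
- viewer.read_camera(name): name is "scene" or "top" or "wrist"; returns the picture (384x512x3 uint8, blue, green, red); there is no depth.
- viewer.camera_model(name): a dict with "fx", "fy", "cx", "cy" (pixels), "position" and "orientation" of the camera in the world; the wrist camera has in their place "mount" (4x4, takes a point from camera to tool coordinates, whose origin is the TCP and whose axes are the tool frame's). Camera axes: x right, y down, z forward; pixel columns grow to the right and rows downward; lengths in m; the calibration is good to about 2 mm. The wrist camera is an equidistant fisheye: a pixel r from the principal point sees the ray r / f radians off the axis. A picture is of the moment at which its call begins: read the wrist's pose just before it. camera_model takes no time and is no camera call.
- order.sign_off(): hands the job in, once; it reports no verdict.
The state is a dict: "t": time; "joints": joint angles; "dq": joint speeds; "joint_efforts": joint torques, N m; "position": TCP position; "tcp_rot": TCP orientation; "contact_force": force on the tool from outside, world axes, zero at the start; "moment": the same for the moment, N m; "grip_width": finger opening in m.
Only numpy, scipy, OpenCV 4.12 (cv2) and the standard library are available. Lean on these libraries where they do the work, as an engineer would, in place of code of your own. Each camera call takes 0.05 s, during which the arm holds its last target.

### The job

Take the top slide box out of the spring-loaded dispenser: press it down until it lines up with the yellow exit window, whose height you have to feel for, and slide it out through the window onto the aluminium ledge, up against the black stop at the ledge's end, without forcing it. The next box must come up into its place under the lips, the last box stays in the dispenser below it, and the solder reel and the multimeter beside it are to be left alone.

Things in the scene. Friction and masses are not known exactly. Their poses are not given: they have to be found in the camera images.
- dispenser: Grey open-topped magazine fixed to the bench, 132 x 112 mm in plan, 110 mm high. Origin on the bench under the centre of the stack, z up, -x is the exit direction (roughly towards the robot). Three boxes lie in its well (113 x 87 mm) on a lifter driven by a spring. Rear wall at x = 57 to 63 mm, 105 mm high. When the top box is out, the next rises by 24 mm.
- lips (a point): Point above the stack's centre, level with the undersides (z = 105 mm) of two grey lips along the sides, 5 mm thick, 66 mm apart. The spring holds the top box's lid up against them. Pressing the lid down takes about 7 N at first and 0.2 N more per mm (travel 21 mm); sliding a pressed box takes some 2 to 5 N.
- gate (a point): Middle of the gap at the top of the yellow exit gate, level with the lips; gate at x = -58 to -64 mm. Its window is 26 mm high. The top edge is two teeth, 60 mm apart (lug and finger pass between), 3 to 15 mm below the lips, not given, new each run. A box pressed too little meets the teeth, too far the sill. The ledge, 1 mm below the sill, goes with the gate.
- ledge_end (a point): Point on the inner face of the black rubber stop (10 mm high) at the end of the aluminium ledge, in plan at x = -178 mm from the dispenser's origin; it is given at the lips' height, above the stop. The ledge has low side rails, 92 mm apart. A box against the stop has its centre at x = -123 mm.
- box_1: Top lidded slide box, 110 (x) x 84 (y) x 24 mm, 120 g, grey with a white lid; origin at the centre of its underside, z up, -x towards the exit. On the lid a blue lug, 36 mm wide in y, 6 mm high, its faces at x = -20 and -12 mm. The underside has a channel along x, 52 mm wide, 8 mm deep, open at both ends, over the lug of the box below. This box is to be taken out.
- box_2: Middle lidded slide box, 110 (x) x 84 (y) x 24 mm, 120 g, grey with a white lid; origin at the centre of its underside, z up, -x towards the exit. Like the top box, with lug and channel. It must come up to where the top box was.
- box_3: Bottom lidded slide box, 110 (x) x 84 (y) x 24 mm, 120 g, grey with a white lid; origin at the centre of its underside, z up, -x towards the exit. Like the top box. It stays under the middle box.
- spool: Reel of solder wire, 64 mm across and 40 mm high, white and black, standing on the bench beside the dispenser; origin at the centre of its underside. Leave alone.
- meter: Handheld multimeter lying face up, 180 x 88 x 50 mm, green and grey; origin at the centre of its underside. Leave alone.
Mind the look-alikes: they are no part of the job. Leave any green or pink look-alike of the box_2 alone.

How it is judged:
By the outcome, as a careful person would: the job done as asked, in the order asked, and still so for the second after the job is handed in, with the robot touching nothing.
It also fails if it takes over 58 s, if anything falls off the work surface, if the arm or the gripper's body presses on something with over 40 N, if the wrist force passes 120 N, or if a joint passes its speed limit or range.

## Working session

There is one attempt and no reset: what is moved stays moved. The work goes in short steps, Python scripts to look and compute and a shell command to move; the robot and the scene stay as the last step left them, time stands still between calls to the robot, and variables do not carry over. Pictures are saved under pics/ and viewed, and the job is handed in when it is done.

```bash
mkdir -p pics
cat > h.py <<'E'
import numpy as np, cv2
from station import get_state, viewer, order, ctrl
def ray(name,u,v):
    m=viewer.camera_model(name); d=np.array([(u-m['cx'])/m['fx'],(v-m['cy'])/m['fy'],1.]); return np.array(m['position']),np.array(m['orientation'])@d
def onplane(name,u,v,z):
    p,d=ray(name,u,v); return p+d*(z-p[2])/d[2]
def proj(name,X):
    m=viewer.camera_model(name); c=np.array(m['orientation']).T@(np.array(X)-np.array(m['position'])); return m['fx']*c[0]/c[2]+m['cx'],m['fy']*c[1]/c[2]+m['cy']
E
python3 - <<'E'
from h import *
for n in ['scene','top']:
    cv2.imwrite(f'pics/{n}0.png',viewer.read_camera(n)); m=viewer.camera_model(n); print(n,m)
print(get_state())
E
```

```text
scene {'fx': 435.0659287845485, 'fy': 435.0659287845485, 'cx': 260.79912900727015, 'cy': 187.44099969383294, 'position': array([0.25128224, 0.67484494, 0.60595728]), 'orientation': array([[-0.84607282, -0.32001667,  0.4263216 ],
       [-0.53306495,  0.50553011, -0.67844017],
       [ 0.00159376, -0.80126689, -0.59830496]])}
top {'fx': 470.61301792980385, 'fy': 470.61301792980385, 'cx': 256.6316478041774, 'cy': 183.6262842855812, 'position': array([0.41523675, 0.09614144, 1.20229551]), 'orientation': array([[-0.02924301, -0.98430872,  0.17401489],
       [-0.99956666,  0.0282099 , -0.00840786],
       [ 0.00336698, -0.17418535, -0.98470713]])}
{'t': 0.1, 'joints': array([-7.15984316e+01,  7.12750072e+00,  9.46233324e+01,  5.87520435e-04,
        7.83519107e+01, -4.73325672e+00]), 'dq': array([-0.10223166,  0.05933097, -0.19650188,  0.07710031,  0.0580855 ,
       -0.03842484]), 'joint_efforts': array([ 5.14241601e-04, -4.18880475e+01, -3.61095643e+01,  7.76945706e-02,
        4.61472140e-02, -6.99963948e-05]), 'position': array([ 0.25516125, -0.59716797,  0.1892657 ]), 'tcp_rot': array([[ 3.92893715e-01, -9.19583720e-01, -5.56544557e-04],
       [-9.19582154e-01, -3.92894077e-01,  1.70469611e-03],
       [-1.78627385e-03, -1.57975944e-04, -9.99998392e-01]]), 'contact_force': array([ 0.52456596, -0.62266733, -0.07524146]), 'moment': array([ 0.00593412, -0.02019041,  0.01406421]), 'grip_width': 0.09493003227631584}
```

View pics/scene0.png

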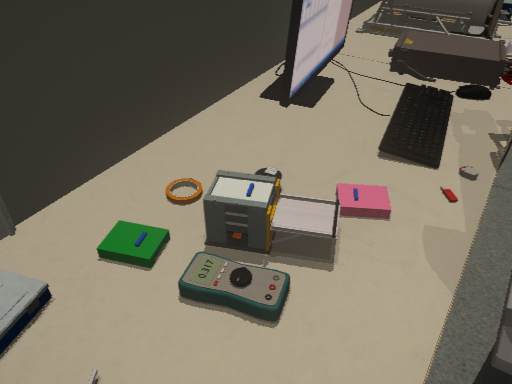

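View pics/top0.png

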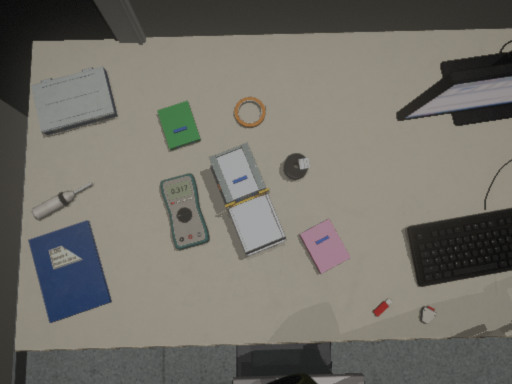

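The possible box_1s in the top view are the white lid in the grey dispenser at (238,172), the green look-alike at (179,126) and the pink one at (325,245). By the description it is the white lid with the blue lug at (240,180). I'll check this in a close crop.

Run:
```python
from h import *
a=cv2.imread('pics/top0.png')[135:265,195:325]; b=cv2.imread('pics/scene0.png')[160:260,190:350]
cv2.imwrite('pics/c1.png',cv2.resize(a,None,fx=4.5,fy=4.5,interpolation=cv2.INTER_CUBIC))
cv2.imwrite('pics/c2.png',cv2.resize(b,None,fx=5,fy=5,interpolation=cv2.INTER_CUBIC))
t=cv2.imread('pics/top0.png'); h=cv2.cvtColor(t,cv2.COLOR_BGR2HSV)
for nm,lo,hi,im,cam in [('blue',(105,120,60),(125,255,255),t,'top'),('yel',(18,120,80),(32,255,255),t,'top'),('blue',(105,120,60),(125,255,255),cv2.imread('pics/scene0.png'),'scene')]:
    m=cv2.inRange(cv2.cvtColor(im,cv2.COLOR_BGR2HSV),lo,hi)
    for c in cv2.findContours(m,0,1)[0]:
        if cv2.contourArea(c)>8: print(cam,nm,cv2.contourArea(c),cv2.minAreaRect(c))
```

```text
top blue 4107.0 ((70.20588684082031, 273.32354736328125), (83.67478942871094, 62.81672286987305), 75.96376037597656)
top blue 8.5 ((239.3965606689453, 179.24136352539062), (1.4855626821517944, 12.070197105407715), 68.19859313964844)
top blue 14.0 ((179.5500030517578, 129.15000915527344), (1.8973664045333862, 11.700427055358887), 71.56504821777344)
top yel 33.5 ((241.60079956054688, 200.84559631347656), (3.159999370574951, 34.7599983215332), 73.73979187011719)
top yel 13.0 ((263.45001220703125, 190.85000610351562), (2.5298216342926025, 9.803058624267578), 71.56504821777344)
scene blue 42.0 ((140.5, 238.0), (3.60555100440979, 14.97690486907959), 33.690067291259766)
scene blue 16.5 ((355.5, 193.5), (9.41357421875, 2.7456257343292236), 78.69007110595703)
scene blue 27.5 ((250.18963623046875, 188.77586364746094), (3.15682053565979, 12.070197105407715), 21.801406860351562)
scene blue 67.0 ((324.0000305175781, 60.500003814697266), (2.121318817138672, 55.86143493652344), 45.0)
```

View pics/c1.png

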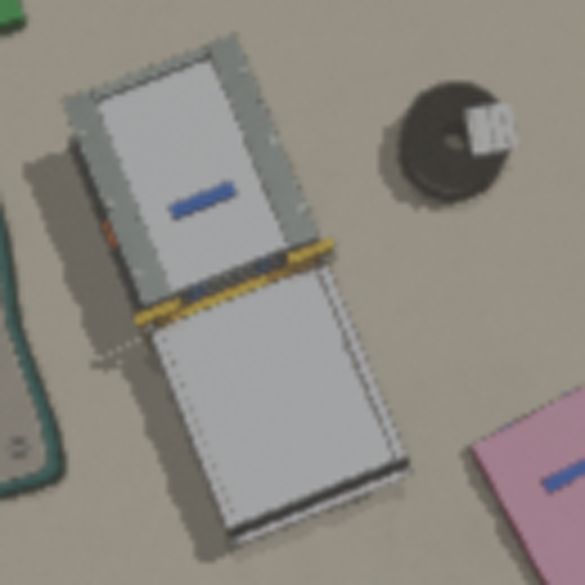

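View pics/c2.png

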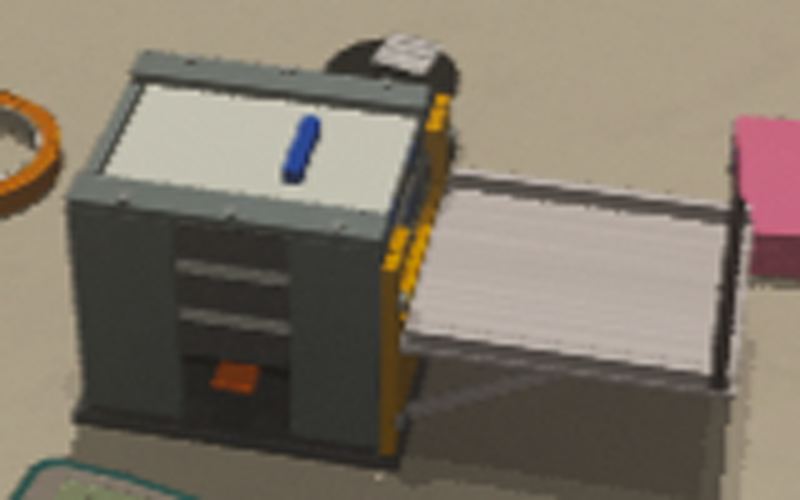

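The crops confirm that the lid is in the dispenser, with the lug at about (240,179) in the top view. The gate is at (252,196) and the ledge runs down-right to its stop at about (265,245). Next I work out the pose.

Run:
```python
from h import *
T=lambda x,y,z: onplane('top',195+(x+.5)/4.5-.5,135+(y+.5)/4.5-.5,z)
S=lambda x,y,z: onplane('scene',190+(x+.5)/5-.5,160+(y+.5)/5-.5,z)
pr=lambda n,p: print(n,np.round(p,4))
yaw=lambda a,b: np.degrees(np.arctan2(*(b-a)[[1,0]]))
l1,l2,r1,r2=T(95,98,.11),T(165,290,.11),T(212,60,.11),T(285,250,.11)
print('lip yaw',yaw(l2,l1),yaw(r2,r1))
pr('lugT',T(202,200,.111)); pr('lugS',S(302,146,.111))
pr('mid lips dist',(np.linalg.norm(np.cross(l2-l1,r1-l1))/np.linalg.norm(l2-l1)))
a,b=S(150,85,.11),S(420,113,.11); c,d=S(105,182,.11),S(388,212,.11)
print('scene lip yaw',yaw(b,a),yaw(d,c))
g1,g2=T(138,318,.108),T(332,247,.108); print('gate',yaw(g1,g2)+90,g1,g2)
s1,s2=T(230,530,.07),T(405,460,.07);print('stop',s1,s2,yaw(s1,s2)+90)
# triangulate lug
p1,d1=ray('top',195+202.5/4.5-.5,135+200.5/4.5-.5);p2,d2=ray('scene',190+302.5/5-.5,160+146.5/5-.5)
A=np.c_[d1,-d2];s=np.linalg.lstsq(A,p2-p1,rcond=None)[0];pr('tri',[p1+s[0]*d1,p2+s[1]*d2])
print(viewer.camera_model('wrist'))
```

```text
lip yaw 18.65273399373038 19.074219166398237
lugT [0.6202 0.1269 0.111 ]
lugS [0.6189 0.1282 0.111 ]
mid lips dist 0.0651
scene lip yaw 22.303109088538328 22.680630808298346
gate 18.667193803328487 [0.55925318 0.16169765 0.108     ] [0.59377465 0.05951574 0.108     ]
stop [0.44983951 0.11730845 0.07      ] [0.48400809 0.0232493  0.07      ] 19.964409920216696
tri [[0.6204 0.1269 0.1098]
 [0.6199 0.1267 0.1097]]
{'fx': 297.3186396354542, 'fy': 297.3186396354542, 'cx': 257.9845554613733, 'cy': 185.4465659559294, 'mount': array([[ 1.00000000e+00,  3.19332846e-07, -1.48435070e-05,
         5.30294272e-04],
       [ 4.03632049e-06,  9.56266307e-01,  2.92497436e-01,
        -8.31280842e-02],
       [ 1.42877497e-05, -2.92497436e-01,  9.56266307e-01,
        -1.96069507e-01],
       [ 0.00000000e+00,  0.00000000e+00,  0.00000000e+00,
         1.00000000e+00]])}
```

```bash
python3 -m handwheel '{"grip":[0,0,0,0,0,0,0,0,0,0],"delta_pos":[[-2,-2.5,-0.5],[-6,-7,-1],[-9,-11,-1],[-12,-15,-1],[-15,-18.5,-1],[-18,-22,-1],[-21,-26,-1],[-24,-29,-1],[-27,-33,-1],[-30,-36.5,-1]],"twist":[[0,0,0],[0,0,0],[0,0,1],[0,0,1],[0,0,2],[0,0,2],[0,0,3],[0,0,3],[0,0,3],[0,0,3]]}' 20
python3 - <<'E'
from h import *
s=get_state();R=s['tcp_rot'];print(R, s['contact_force'])
print('to target cm',100*R.T@(np.array([.636,.133,.20])-s['position']))
E
```

```text
t: 1.1
position: [0.4734, -0.1758, 0.1995]
tcp_rot: [[0.344, -0.939, -0.001], [-0.939, -0.344, 0.002], [-0.002, -0.0, -1.0]]
contact_force: [0.1, -0.8, 0.2]
grip_width: 0.0204
[[ 3.44344862e-01 -9.38843043e-01 -5.96744423e-04]
 [-9.38841067e-01 -3.44345363e-01  1.92927097e-03]
 [-2.01676880e-03 -1.04086374e-04 -9.99997961e-01]] [ 0.06621623 -0.76763532  0.1727256 ]
to target cm [-2.33884470e+01 -2.59004864e+01  2.55171827e-03]
```

```bash
python3 -m handwheel '{"grip":[0,0,0,0,0,0,0,0,0,0],"delta_pos":[[-3,-3.3,0],[-6,-6.6,0],[-9,-10,0],[-12,-13.3,0],[-15,-16.6,0],[-18,-20,0],[-20.5,-22.7,0],[-23.4,-25.9,0],[-23.4,-25.9,0],[-23.4,-25.9,0]],"twist":[[0,0,0],[0,0,0],[0,0,0],[0,0,0],[0,0,0],[0,0,0],[0,0,0],[0,0,0],[0,0,0],[0,0,0]]}' 20
python3 - <<'E'
from h import *
s=get_state();im=viewer.read_camera('wrist');cv2.imwrite('pics/w1.png',im)
np.savez('w1.npz',R=s['tcp_rot'],p=s['position']);print(s['position'],s['contact_force'])
cv2.imwrite('pics/w1b.png',cv2.resize(im,None,fx=1.56,fy=1.56,interpolation=cv2.INTER_CUBIC))
E
```

```text
t: 2.1
position: [0.6355, 0.1336, 0.199]
tcp_rot: [[0.346, -0.938, -0.003], [-0.938, -0.346, 0.001], [-0.002, 0.002, -1.0]]
contact_force: [-0.6, -0.2, -0.3]
grip_width: 0.0005
[0.63552798 0.13364967 0.19896281] [-0.57795222 -0.24157737 -0.26809982]
```

View pics/w1b.png

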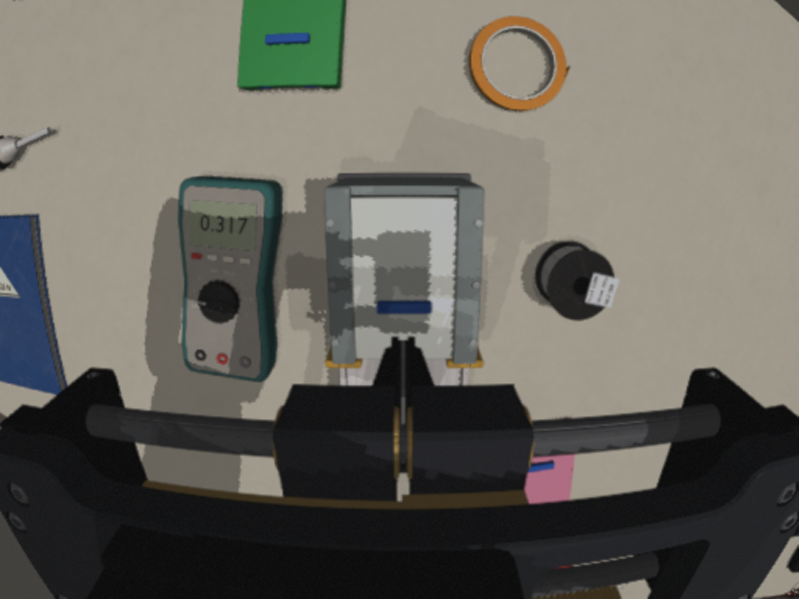

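The wrist view shows the lid and lug centred, with the lug at (404,307) in the enlarged picture. The lip edges are at columns 351 and 456, nearly vertical.

```bash
cat >> h.py <<'E'
def wplane(u,v,z,R,p):
    m=viewer.camera_model('wrist');M=np.array(m['mount'])
    a=np.array([u-m['cx'],v-m['cy']])/m['fx'];r=np.linalg.norm(a)
    d=np.r_[a/r*np.sin(r),np.cos(r)] if r>0 else np.array([0,0,1.])
    o=p+R@M[:3,3];d=R@M[:3,:3]@d
    return o+d*(z-o[2])/d[2]
E
python3 - <<'E'
from h import *
D=np.load('w1.npz');R,p=D['R'],D['p']
W=lambda x,y,z: wplane((x+.5)/1.56-.5,(y+.5)/1.56-.5,z,R,p)
print('lug',W(404,307,.111), [np.round(W(*q,.111),4) for q in [(377,301),(431,301),(431,313),(377,314)]])
yaw=lambda a,b: np.degrees(np.arctan2(*(b-a)[[1,0]]))
print('yaw',yaw(W(352,355,.11),W(351,196,.11)),yaw(W(455,355,.11),W(456,196,.11)))
print('lips',W(351,250,.11),W(456,250,.11), 'tool -y yaw',np.degrees(np.arctan2(-R[1,1],-R[0,1])))
lug=W(404,307,.111); print('tool coords of lug', R.T@(lug-p), 'lip mid',R.T@((W(351,250,.11)+W(456,250,.11))/2-p), 'rear inner',R.T@(W(404,196,.105)-p))
im=cv2.imread('pics/w1.png'); m=cv2.inRange(cv2.cvtColor(im,cv2.COLOR_BGR2HSV),(100,120,30),(128,255,255)); m[:,:230]=0;m[:,290:]=0;m[:180]=0;m[220:]=0
x,y,w,h=cv2.boundingRect(m);print(x,y,w,h,[R.T@(wplane(a,b,z,R,p)-p) for a,b,z in [(x+w/2-.5,y-.5,.111),(x+w/2-.5,y+h-.5,.111)]])
E
```

```text
lug [0.6211846  0.12712974 0.111     ] [array([0.619 , 0.1449, 0.111 ]), array([0.6311, 0.1122, 0.111 ]), array([0.6234, 0.1092, 0.111 ]), array([0.6105, 0.142 , 0.111 ])]
yaw 18.8233471411633 21.702541076700886
lips [0.64489166 0.17150495 0.11      ] [0.66781881 0.10941947 0.11      ] tool -y yaw 20.237314537794383
tool coords of lug [0.00133676 0.01554453 0.08799022] lip mid [ 0.00099509 -0.02206862  0.0889188 ] rear inner [ 0.00130578 -0.05550215  0.09385407]
242 193 34 8 [array([0.00103622, 0.01115621, 0.08798242]), array([0.0010409 , 0.01972629, 0.08799885])]
```

```bash
python3 -m handwheel '{"grip":[0,0,0,0,0,0,0,0],"delta_pos":[[0.1,-0.2,1],[0.1,-0.2,3],[0.1,-0.2,5],[0.1,-0.2,7],[0.1,-0.2,8],[0.1,-0.2,8.4],[0.1,-0.2,8.6],[0.1,-0.2,8.6]],"twist":[[0,0,0],[0,0,0],[0,0,0],[0,0,0],[0,0,0],[0,0,0],[0,0,0],[0,0,0]]}'
python3 - <<'E'
from h import *
s=get_state();im=viewer.read_camera('wrist');cv2.imwrite('pics/w2.png',im[80:300,150:370]); cv2.imwrite('pics/w2.png',cv2.resize(im[80:300,150:370],None,fx=2.7,fy=2.7))
print(s['tcp_rot'],s['position'],s['contact_force'])
E
```

```text
t: 2.95
position: [0.6379, 0.1324, 0.114]
tcp_rot: [[0.344, -0.939, -0.001], [-0.939, -0.344, 0.001], [-0.002, 0.0, -1.0]]
contact_force: [0.3, -0.9, 0.3]
grip_width: 0.0005
[[ 3.44296881e-01 -9.38860396e-01 -9.02632159e-04]
 [-9.38859424e-01 -3.44297870e-01  1.39957418e-03]
 [-1.62477910e-03  3.65575683e-04 -9.99998613e-01]] [0.63791121 0.13238007 0.11400683] [ 0.27086699 -0.91038587  0.25552642]
```

View pics/w2.png

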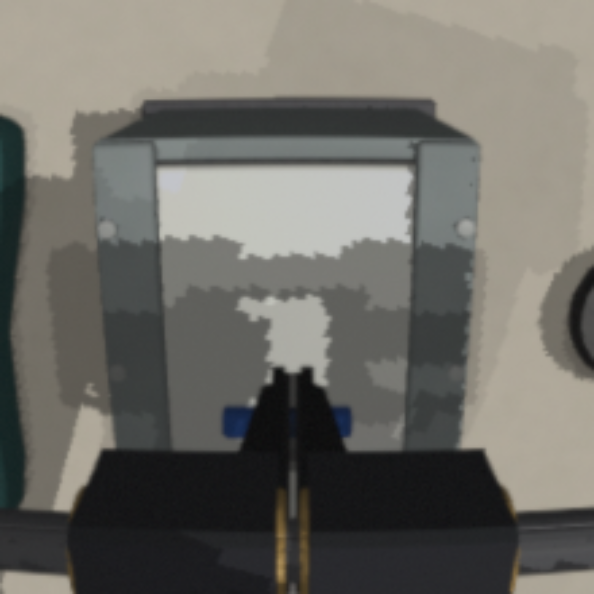

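Run:
```python
from h import *
m=viewer.camera_model('wrist');M=np.array(m['mount']);s=get_state();R,p=s['tcp_rot'],s['position']
def wp(t):
    c=np.linalg.inv(M)@np.r_[t,1];c=c[:3];r=np.hypot(c[0],c[1]);th=np.arctan2(r,c[2])
    return (np.array([m['cx'],m['cy']])+m['fx']*th*c[:2]/r-[150,80])*2.7
for t in [(0,0,0),(0,-.01,0),(0,.01,0),(0.005,-.01,0)]: print(t,wp(t))
W=lambda x,y,z: R.T@(wplane(150+x/2.7,80+y/2.7,z,R,p)-p)
print(W(287,406,.111),W(230,406,.111),W(230,437,.111),W(293,367,.114))
```

```text
(0, 0, 0) [289.58836677 368.41903592]
(0, -0.01, 0) [289.55577713 333.09296438]
(0, 0.01, 0) [289.62229231 402.47470504]
(0.005, -0.01, 0) [308.74456978 333.08587636]
[-0.00073022  0.0126804   0.0033765 ] [-0.01641949  0.01276418  0.00340016] [-0.0167155   0.02245089  0.00339866] [ 0.00090393 -0.00024972  0.00037662]
```

```bash
python3 -m handwheel '{"grip":[0,0,0,0],"delta_pos":[[-0.05,0,0.4],[-0.05,0,0.7],[-0.05,0,1.0],[-0.05,0,1.0]],"twist":[[0,0,0],[0,0,0],[0,0,0],[0,0,0]]}'
```

```text
t: 3.4
position: [0.6375, 0.1331, 0.1037]
tcp_rot: [[0.345, -0.939, -0.001], [-0.939, -0.345, 0.001], [-0.002, 0.001, -1.0]]
contact_force: [0.5, -0.0, -0.6]
grip_width: 0.0005
```

```bash
python3 -m handwheel '{"grip":[0,0,0,0],"delta_pos":[[0,0,0.1],[0,0,0.2],[0,0,0.2],[0,0,0.2]],"twist":[[0,0,0],[0,0,0],[0,0,0],[0,0,0]]}'
```

```text
t: 3.8
position: [0.6375, 0.1331, 0.1016]
tcp_rot: [[0.345, -0.939, -0.001], [-0.939, -0.345, 0.001], [-0.002, 0.001, -1.0]]
contact_force: [0.4, 0.3, -1.3]
grip_width: 0.0003
```

```bash
python3 -m handwheel '{"grip":[0,0,0],"delta_pos":[[0,0,0.1],[0,0,0.2],[0,0,0.2]],"twist":[[0,0,0],[0,0,0],[0,0,0]]}'
python3 - <<'E'
from h import *
s=get_state();im=viewer.read_camera('scene');cv2.imwrite('pics/s2.png',cv2.resize(im[140:270,180:340],None,fx=4.5,fy=4.5,interpolation=2))
im=viewer.read_camera('wrist'); cv2.imwrite('pics/w3.png',cv2.resize(im[80:300,150:370],None,fx=2.7,fy=2.7))
print(s['position'],s['contact_force'],get_state()['contact_force'])
E
```

```text
t: 4.1
position: [0.6374, 0.133, 0.0994]
tcp_rot: [[0.345, -0.939, -0.002], [-0.939, -0.345, 0.001], [-0.002, 0.001, -1.0]]
contact_force: [0.4, -0.2, -0.4]
grip_width: 0.0005
[0.63739202 0.13304736 0.09943083] [ 0.39924257 -0.16742829 -0.41736224] [0.44699745 0.01212302 0.14929159]
```

View pics/s2.png

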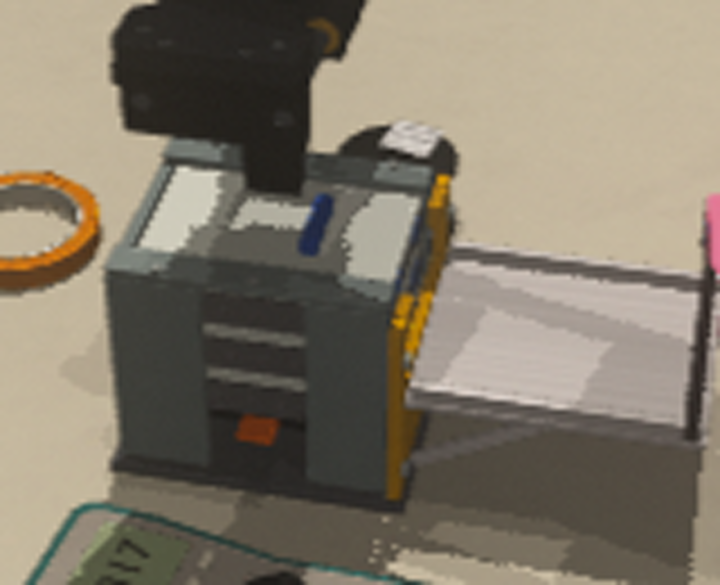

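View pics/w3.png

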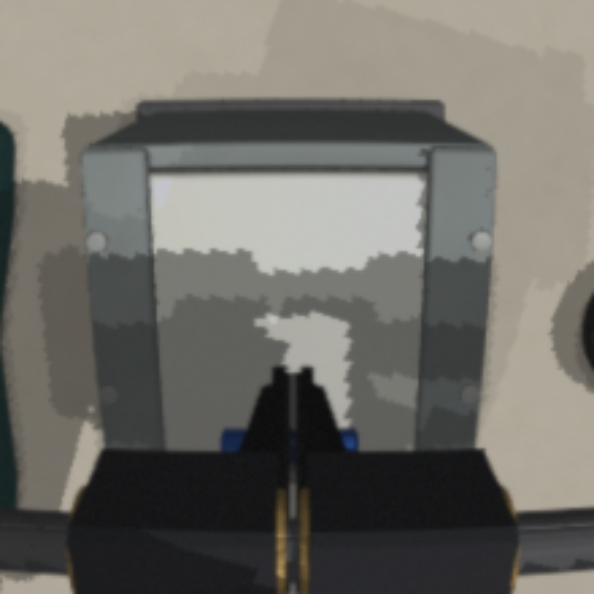

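Run:
```python
from h import *
s=get_state();R,p=s['tcp_rot'],s['position']
for t in [(0,0,0),(-.012,.01,0),(-.012,-.01,0),(.012,.01,0),(-.012,.01,-.02),(-.012,-.01,-.02)]:
    u,v=proj('scene',p+R@np.array(t)); print(t,(u-180)*4.5,(v-140)*4.5)
    u,v=proj('top',p+R@np.array(t)); 
m=viewer.camera_model('wrist')
W=lambda x,y,z: R.T@(wplane(150+x/2.7,80+y/2.7,z,R,p)-p)
print('lug rear edge tool', W(287,431,.111),W(225,431,.111),W(355,431,.111),W(287,451,.111))
```

```text
(0, 0, 0) 272.7662018241057 232.89247286479844
(-0.012, 0.01, 0) 288.8224249559388 252.76514818134245
(-0.012, -0.01, 0) 242.846038059344 246.67213276135493
(0.012, 0.01, 0) 302.13633752618875 219.36612707764527
(-0.012, 0.01, -0.02) 287.7704661311062 214.65543451920695
(-0.012, -0.01, -0.02) 241.12552306111843 208.62936656730744
lug rear edge tool [-0.00065333  0.01276173 -0.01141827] [-0.01668015  0.01287396 -0.0113897 ] [ 0.01690889  0.01283341 -0.01144938] [-0.00066724  0.01868465 -0.01141223]
```

Both views put the fingertips roughly 25 mm above the nominal TCP: in the wrist view they end at (293,370), and in the scene crop at (273,190). So I keep lowering by feel.

```bash
python3 -m handwheel '{"grip":[0,0,0,0,0],"delta_pos":[[0,0,0.3],[0,0,0.6],[0,0,0.9],[0,0,1.0],[0,0,1.0]],"twist":[[0,0,0],[0,0,0],[0,0,0],[0,0,0],[0,0,0]]}'
```

```text
t: 4.7
position: [0.6372, 0.133, 0.0891]
tcp_rot: [[0.345, -0.939, -0.002], [-0.939, -0.345, 0.001], [-0.002, 0.002, -1.0]]
contact_force: [0.5, -0.2, -0.3]
grip_width: 0.0008
```

```bash
python3 -m handwheel '{"grip":[0,0,0,0],"delta_pos":[[0,0,0.2],[0,0,0.3],[0,0,0.4],[0,0,0.4]],"twist":[[0,0,0],[0,0,0],[0,0,0],[0,0,0]]}'
```

```text
t: 5.1
position: [0.6371, 0.133, 0.0849]
tcp_rot: [[0.345, -0.939, -0.003], [-0.939, -0.345, 0.001], [-0.002, 0.002, -1.0]]
contact_force: [0.1, 0.4, -0.7]
grip_width: 0.0006
```

```bash
python3 -m handwheel '{"grip":[0,0,0],"delta_pos":[[0,0,0.1],[0,0,0.2],[0,0,0.2]],"twist":[[0,0,0],[0,0,0],[0,0,0]]}';  python3 - <<'E'
from h import *
s=get_state();im=viewer.read_camera('scene');cv2.imwrite('pics/s3.png',cv2.resize(im[140:270,180:340],None,fx=4.5,fy=4.5,interpolation=2))
im=viewer.read_camera('wrist'); cv2.imwrite('pics/w4.png',cv2.resize(im[80:300,150:370],None,fx=2.7,fy=2.7))
E
```

```text
t: 5.4
position: [0.6369, 0.133, 0.0827]
tcp_rot: [[0.345, -0.939, -0.003], [-0.939, -0.345, 0.001], [-0.002, 0.002, -1.0]]
contact_force: [-0.6, 0.4, 0.1]
grip_width: 0.0005
```

View pics/s3.png

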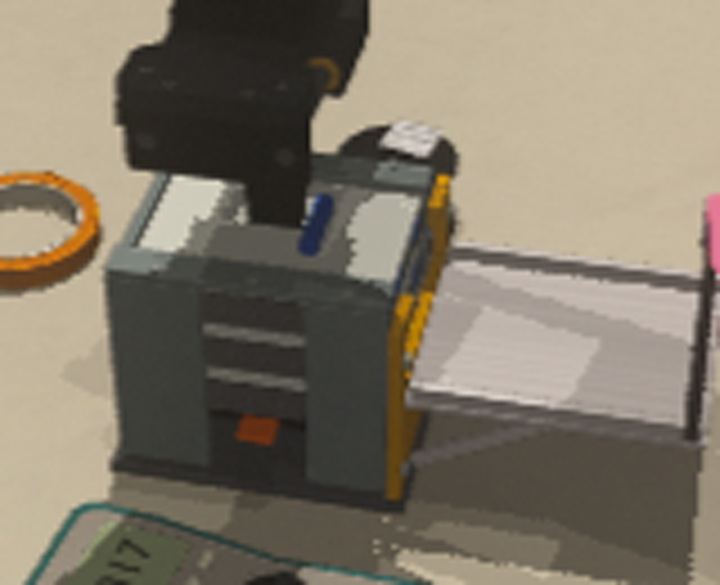

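View pics/w4.png

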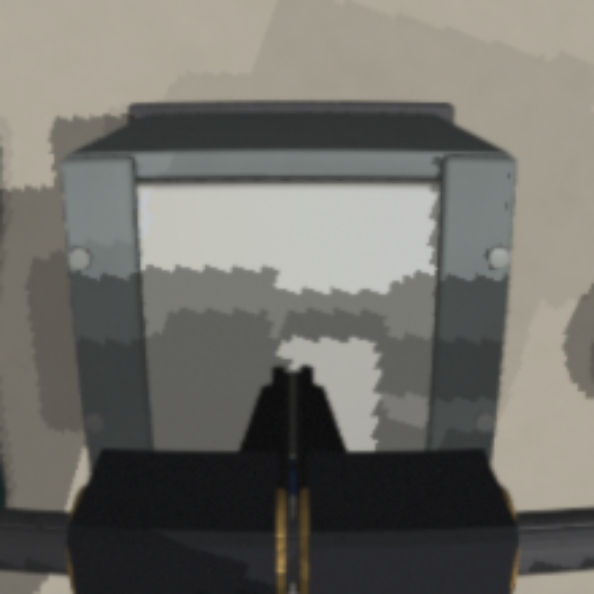

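The fingertip, at (275,225) in the scene crop, is now just above the lid behind the lug. I continue in small steps.

```bash
python3 -m handwheel '{"grip":[0,0,0],"delta_pos":[[0,0,0.1],[0,0,0.2],[0,0,0.2]],"twist":[[0,0,0],[0,0,0],[0,0,0]]}'
```

```text
t: 5.8
position: [0.6372, 0.133, 0.081]
tcp_rot: [[0.345, -0.939, -0.002], [-0.939, -0.345, 0.001], [-0.002, 0.002, -1.0]]
contact_force: [0.2, 0.2, 0.5]
grip_width: 0.0004
```

```bash
python3 -m handwheel '{"grip":[0,0,0],"delta_pos":[[0,0,0.1],[0,0,0.2],[0,0,0.2]],"twist":[[0,0,0],[0,0,0],[0,0,0]]}'
```

```text
t: 6.1
position: [0.638, 0.1332, 0.0806]
tcp_rot: [[0.345, -0.939, -0.0], [-0.939, -0.345, 0.001], [-0.002, -0.0, -1.0]]
contact_force: [-1.8, -0.2, 6.8]
grip_width: 0.0006
```

```bash
python3 -m handwheel '{"grip":[0,0,0],"delta_pos":[[0,0,0.3],[0,0,0.4],[0,0,0.4]],"twist":[[0,0,0],[0,0,0],[0,0,0]]}'
```

```text
t: 6.4
position: [0.6389, 0.1333, 0.0784]
tcp_rot: [[0.345, -0.939, 0.002], [-0.939, -0.345, 0.002], [-0.001, -0.002, -1.0]]
contact_force: [-1.8, -0.6, 6.2]
grip_width: 0.0005
```

```bash
python3 -m handwheel '{"grip":[0,0,0,0],"delta_pos":[[0,0,0.28],[0,0.15,0.28],[0,0.3,0.28],[0,0.4,0.28]],"twist":[[0,0,0],[0,0,0],[0,0,0],[0,0,0]]}'; python3 -c "
from h import *
s=get_state();print(s['tcp_rot'].T@s['contact_force'])"
```

```text
t: 6.8
position: [0.6376, 0.1324, 0.0784]
tcp_rot: [[0.345, -0.939, 0.008], [-0.939, -0.345, 0.003], [0.0, -0.008, -1.0]]
contact_force: [1.7, 0.4, 6.2]
grip_width: 0.0001
[ 0.18256531 -1.82186046 -6.21619861]
```

```bash
python3 -m handwheel '{"grip":[0,0,0],"delta_pos":[[0,0.15,0.18],[0,0.3,0.18],[0,0.3,0.18]],"twist":[[0,0,0],[0,0,0],[0,0,0]]}'; python3 -c "
from h import *
s=get_state();print(s['tcp_rot'].T@s['contact_force'])"
```

```text
t: 7.1
position: [0.637, 0.1318, 0.0793]
tcp_rot: [[0.345, -0.939, 0.013], [-0.939, -0.345, 0.004], [0.001, -0.014, -1.0]]
contact_force: [1.5, 0.5, 6.1]
grip_width: 0.0006
[ 0.07718061 -1.62693432 -6.12234019]
```

```bash
python3 -m handwheel '{"grip":[0,0,0,0],"delta_pos":[[0,0.15,0.28],[0,0.3,0.28],[0,0.4,0.28],[0,0.4,0.28]],"twist":[[-1,0,0],[-1.5,0,0],[-1.5,0,0],[-1.5,0,0]]}'; python3 -c "
from h import *
s=get_state();print(s['tcp_rot'].T@s['contact_force'])"
```

```text
t: 7.5
position: [0.6358, 0.131, 0.0791]
tcp_rot: [[0.344, -0.939, -0.005], [-0.939, -0.344, -0.004], [0.002, 0.007, -1.0]]
contact_force: [0.7, 0.3, 6.0]
grip_width: 0.0005
[-0.04114202 -0.69948046 -6.0086505 ]
```

```bash
python3 -m handwheel '{"grip":[0,0,0,0],"delta_pos":[[0,0.15,0.23],[0,0.3,0.23],[0,0.4,0.23],[0,0.4,0.23]],"twist":[[-0.5,0,0],[-0.7,0,0],[-0.7,0,0],[-0.7,0,0]]}'; python3 -c "
from h import *
s=get_state();print(s['tcp_rot'].T@s['contact_force'])
im=viewer.read_camera('scene');cv2.imwrite('pics/s4.png',cv2.resize(im[140:270,180:340],None,fx=4.5,fy=4.5,interpolation=2))"
```

```text
t: 7.9
position: [0.6348, 0.1303, 0.0798]
tcp_rot: [[0.344, -0.939, -0.01], [-0.939, -0.344, -0.007], [0.003, 0.012, -1.0]]
contact_force: [2.0, 1.0, 5.8]
grip_width: 0.0007
[-0.25036592 -2.1973234  -5.86581972]
```

View pics/s4.png

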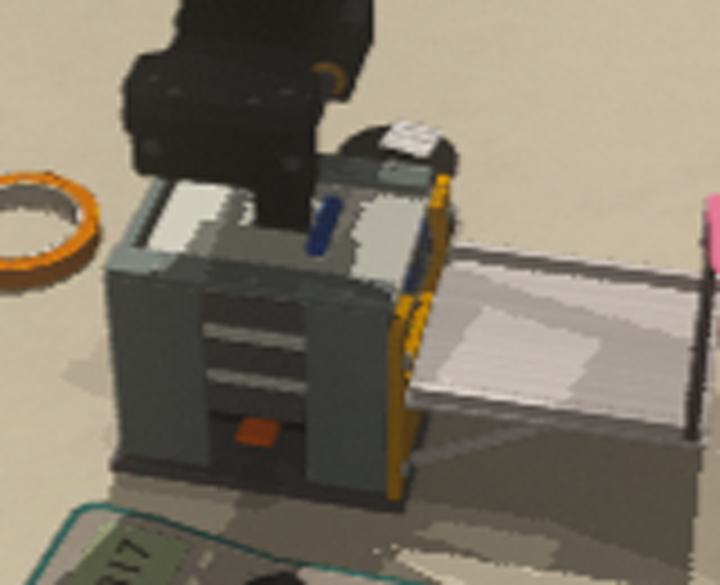

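```bash
python3 -m handwheel '{"grip":[0,0,0,0,0],"delta_pos":[[0,0,0.3],[0,0,0.5],[0,0.2,0.6],[0,0.4,0.6],[0,0.5,0.6]],"twist":[[0.5,0,0],[0.7,0,0],[0.7,0,0],[0.7,0,0],[0.7,0,0]]}'; python3 -c "
from h import *
s=get_state();print(s['tcp_rot'].T@s['contact_force'])"
```

```text
t: 8.45
position: [0.6335, 0.1295, 0.077]
tcp_rot: [[0.344, -0.939, 0.01], [-0.939, -0.344, -0.0], [0.004, -0.009, -1.0]]
contact_force: [5.7, 2.5, 4.6]
grip_width: 0.0002
[-0.34941717 -6.25511777 -4.52645144]
```

```bash
python3 -m handwheel '{"grip":[0,0,0],"delta_pos":[[0,0.3,0.2],[0,0.3,0.3],[0,0.3,0.3]],"twist":[[-0.4,0,0],[-0.4,0,0],[-0.4,0,0]]}'; python3 -c "
from h import *
s=get_state();print(s['tcp_rot'].T@s['contact_force'])
im=viewer.read_camera('scene');cv2.imwrite('pics/s5.png',cv2.resize(im[140:270,180:340],None,fx=4.5,fy=4.5,interpolation=2))"
```

```text
t: 8.75
position: [0.6335, 0.1295, 0.077]
tcp_rot: [[0.344, -0.939, 0.01], [-0.939, -0.344, -0.001], [0.004, -0.01, -1.0]]
contact_force: [1.9, 1.8, 6.1]
grip_width: 0.0007
[-0.96831653 -2.48887859 -6.07426899]
```

View pics/s5.png

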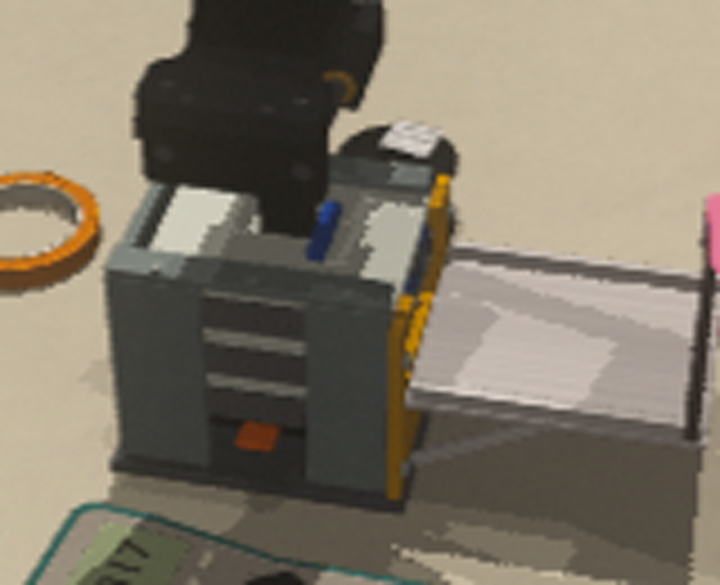

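```bash
python3 -m handwheel '{"grip":[0,0,0],"delta_pos":[[0,0.4,0.4],[0,0.4,0.45],[0,0.4,0.45]],"twist":[[-0.6,0,0],[-0.6,0,0],[-0.6,0,0]]}'; python3 -c "
from h import *
s=get_state();print(s['tcp_rot'].T@s['contact_force'])"
```

```text
t: 9.1
position: [0.6335, 0.1294, 0.0761]
tcp_rot: [[0.344, -0.939, 0.01], [-0.939, -0.344, -0.002], [0.005, -0.008, -1.0]]
contact_force: [3.1, 3.3, 7.1]
grip_width: 0.0007
[-1.96137011 -4.10085132 -7.11823974]
```

```bash
python3 -m handwheel '{"grip":[0,0,0],"delta_pos":[[0,0.4,0.4],[0,0.4,0.45],[0,0.4,0.45]],"twist":[[-0.6,0,0],[-0.6,0,0],[-0.6,0,0]]}'; python3 -c "
from h import *
s=get_state();print(s['tcp_rot'].T@s['contact_force'])"
```

```text
t: 9.4
position: [0.6335, 0.1294, 0.0753]
tcp_rot: [[0.344, -0.939, 0.009], [-0.939, -0.344, -0.002], [0.005, -0.007, -1.0]]
contact_force: [2.9, 3.3, 8.3]
grip_width: 0.0003
[-2.00401731 -3.95073853 -8.28036364]
```

```bash
python3 -m handwheel '{"grip":[0,0,0],"delta_pos":[[0,0.4,0.4],[0,0.4,0.5],[0,0.4,0.5]],"twist":[[-0.6,0.2,0],[-0.6,0.3,0],[-0.6,0.3,0]]}'; python3 -c "
from h import *
s=get_state();print(s['tcp_rot'].T@s['contact_force'])"
```

```text
t: 9.7
position: [0.6335, 0.1292, 0.074]
tcp_rot: [[0.344, -0.939, 0.01], [-0.939, -0.344, -0.009], [0.011, -0.006, -1.0]]
contact_force: [3.0, 2.7, 7.8]
grip_width: 0.0008
[-1.41990431 -3.8242674  -7.81575481]
```

```bash
python3 -m handwheel '{"grip":[0,0,0],"delta_pos":[[0,0.4,0.4],[0,0.4,0.5],[0,0.4,0.5]],"twist":[[-0.6,0,0],[-0.6,0,0],[-0.6,0,0]]}'; python3 -c "
from h import *
s=get_state();print(s['tcp_rot'].T@s['contact_force'])"
```

```text
t: 10.0
position: [0.6335, 0.1292, 0.0727]
tcp_rot: [[0.344, -0.939, 0.009], [-0.939, -0.344, -0.009], [0.012, -0.005, -1.0]]
contact_force: [2.2, 3.3, 8.0]
grip_width: 0.0006
[-2.26400471 -3.25354053 -7.96762264]
```

```bash
python3 -m handwheel '{"grip":[0,0,0],"delta_pos":[[0,0.4,0.4],[0,0.4,0.5],[0,0.4,0.5]],"twist":[[-0.6,-0.5,0],[-0.6,-0.7,0],[-0.6,-0.7,0]]}'; python3 -c "
from h import *
s=get_state();print(s['tcp_rot'].T@s['contact_force'])"
```

```text
t: 10.3
position: [0.6334, 0.1295, 0.0714]
tcp_rot: [[0.343, -0.939, 0.003], [-0.939, -0.343, 0.002], [-0.001, -0.004, -1.0]]
contact_force: [2.5, 3.5, 7.5]
grip_width: 0.0002
[-2.40339731 -3.60553459 -7.50847196]
```

```bash
python3 -m handwheel '{"grip":[0,0,0],"delta_pos":[[0,0.4,0.4],[0,0.4,0.5],[0,0.4,0.5]],"twist":[[-0.6,0,0],[-0.6,0,0],[-0.6,0,0]]}'; python3 -c "
from h import *
s=get_state();print(s['tcp_rot'].T@s['contact_force'])"
```

```text
t: 10.6
position: [0.6333, 0.1294, 0.0703]
tcp_rot: [[0.343, -0.939, 0.002], [-0.939, -0.343, 0.001], [-0.0, -0.003, -1.0]]
contact_force: [3.4, 2.4, 7.4]
grip_width: 0.0004
[-1.0805848  -4.07588919 -7.34879015]
```

```bash
python3 -m handwheel '{"grip":[0,0,0],"delta_pos":[[0,0.4,0.4],[0,0.4,0.5],[0,0.4,0.5]],"twist":[[-0.3,0,0],[-0.3,0,0],[-0.3,0,0]]}'; python3 -c "
from h import *
s=get_state();print(s['tcp_rot'].T@s['contact_force'])"
```

```text
t: 10.9
position: [0.6334, 0.1295, 0.0692]
tcp_rot: [[0.343, -0.939, 0.007], [-0.939, -0.343, 0.002], [0.0, -0.007, -1.0]]
contact_force: [3.0, 3.4, 7.8]
grip_width: 0.0006
[-2.13810186 -4.06542717 -7.74489289]
```

```bash
python3 -m handwheel '{"grip":[0,0,0],"delta_pos":[[0,0.4,0.4],[0,0.4,0.5],[0,0.4,0.5]],"twist":[[-0.3,0,0],[-0.3,0,0],[-0.3,0,0]]}'; python3 -c "
from h import *
s=get_state();print(s['tcp_rot'].T@s['contact_force'])
im=viewer.read_camera('scene');cv2.imwrite('pics/s6.png',cv2.resize(im[140:270,180:340],None,fx=4.5,fy=4.5,interpolation=2))
im=viewer.read_camera('top');cv2.imwrite('pics/t6.png',cv2.resize(im[135:265,195:325],None,fx=4.5,fy=4.5,interpolation=2))"
```

```text
t: 11.2
position: [0.6335, 0.1295, 0.0683]
tcp_rot: [[0.343, -0.939, 0.011], [-0.939, -0.343, 0.003], [0.001, -0.011, -1.0]]
contact_force: [2.7, 2.9, 8.8]
grip_width: 0.0003
[-1.84355301 -3.61285183 -8.72823663]
```

View pics/s6.png

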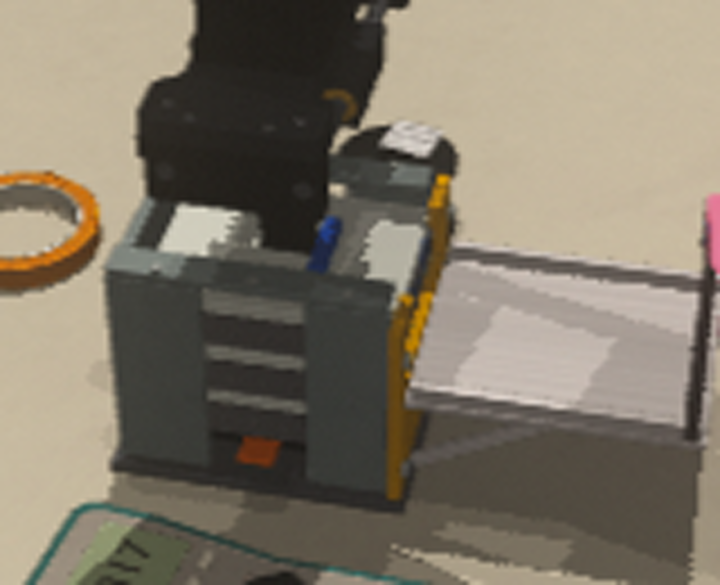

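Run:
```python
from h import *
im=cv2.imread('pics/scene0.png')
cv2.imwrite('pics/c3.png',cv2.resize(im[185:250,260:350],None,fx=8,fy=8,interpolation=cv2.INTER_CUBIC))
t=cv2.imread('pics/top0.png')
cv2.imwrite('pics/c4.png',cv2.resize(t[185:265,220:300],None,fx=7,fy=7,interpolation=cv2.INTER_CUBIC))
```

```text
(no output)
```

View pics/c3.png

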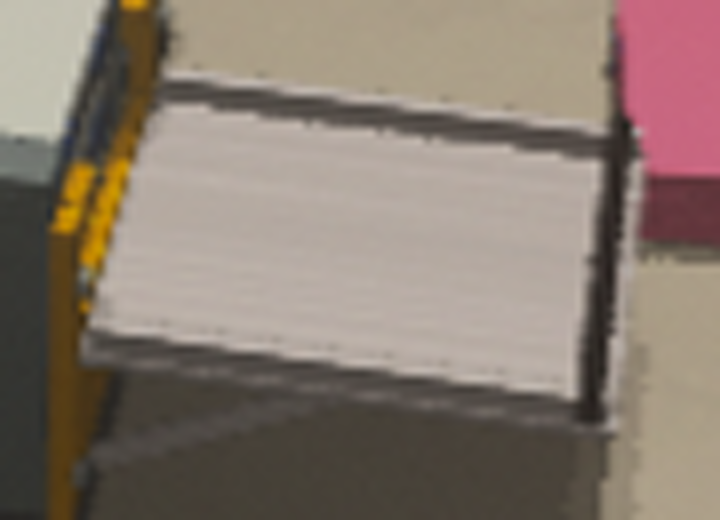

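View pics/c4.png

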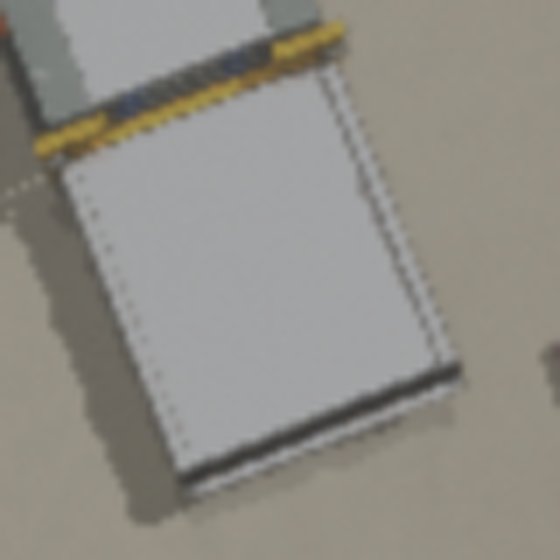

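View pics/t6.png

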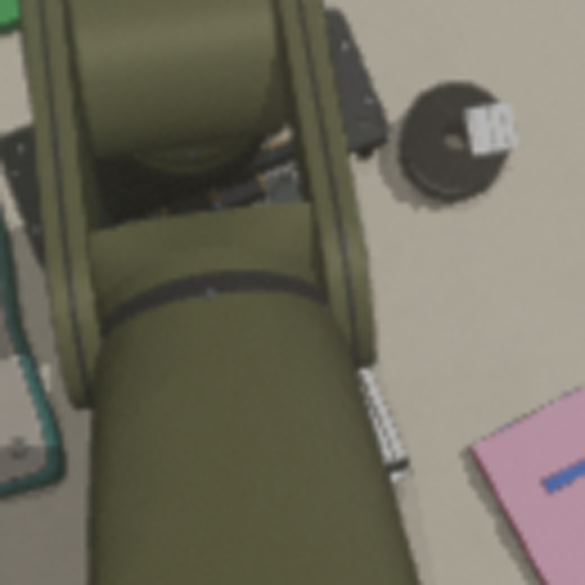

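Run:
```python
from h import *
def tri(t,s):
    p1,d1=ray('top',220+(t[0]+.5)/7-.5,185+(t[1]+.5)/7-.5);p2,d2=ray('scene',260+(s[0]+.5)/8-.5,185+(s[1]+.5)/8-.5)
    a=np.linalg.lstsq(np.c_[d1,-d2],p2-p1,rcond=None)[0];return p1+a[0]*d1,p2+a[1]*d2
for t,s in [((184,479),(592,412)),((459,369),(622,128))]: print(np.round(tri(t,s),4))
# rail top ends near gate: left rail
for t,s in [((62,172),(82,335)),((330,66),(165,80))]: print('rail',np.round(tri(t,s),4))
print(np.round(tri(((46),148),(68,230)),4), 'yellow top corner')
```

```text
[[0.4485 0.1171 0.0662]
 [0.4468 0.1166 0.0661]]
[[0.4829 0.022  0.0692]
 [0.4824 0.0218 0.0692]]
rail [[0.5549 0.1567 0.0674]
 [0.5566 0.1574 0.0677]]
rail [[0.5895 0.0626 0.0666]
 [0.5895 0.0626 0.0666]]
[[0.5592 0.1601 0.1001]
 [0.5592 0.1601 0.1001]] yellow top corner
```

Triangulating the ledge stop puts its top at z of about 67 mm, so the window is near the low end of its range (t about 12–15 mm). I keep going down.

```bash
python3 -m handwheel '{"grip":[0,0,0],"delta_pos":[[0,0.4,0.4],[0,0.4,0.5],[0,0.4,0.5]],"twist":[[-0.8,0,0],[-0.8,0,0],[-0.8,0,0]]}'; python3 -c "
from h import *
s=get_state();print(s['tcp_rot'].T@s['contact_force'])"
```

```text
t: 11.6
position: [0.6334, 0.1294, 0.0671]
tcp_rot: [[0.343, -0.939, 0.006], [-0.939, -0.343, 0.001], [0.001, -0.006, -1.0]]
contact_force: [2.3, 2.4, 8.5]
grip_width: 0.0001
[-1.48839273 -2.99887047 -8.50794616]
```

```bash
python3 -m handwheel '{"grip":[0,0,0],"delta_pos":[[0,0.5,0.4],[0,0.5,0.5],[0,0.5,0.5]],"twist":[[-0.6,0,0],[-0.6,0,0],[-0.6,0,0]]}'; python3 -c "
from h import *
s=get_state();print(s['tcp_rot'].T@s['contact_force'])"
```

```text
t: 11.9
position: [0.6332, 0.1293, 0.0664]
tcp_rot: [[0.343, -0.939, 0.007], [-0.939, -0.343, 0.001], [0.002, -0.007, -1.0]]
contact_force: [4.4, 3.5, 7.5]
grip_width: 0.0002
[-1.76746835 -5.34369649 -7.46539465]
```

```bash
python3 -m handwheel '{"grip":[0,0,0],"delta_pos":[[0,0.6,0.4],[0,0.6,0.45],[0,0.6,0.45]],"twist":[[-0.6,0,0],[-0.6,0,0],[-0.6,0,0]]}'; python3 -c "
from h import *
s=get_state();print(s['tcp_rot'].T@s['contact_force'])"
```

```text
t: 12.2
position: [0.6333, 0.1293, 0.0671]
tcp_rot: [[0.342, -0.939, 0.011], [-0.94, -0.342, 0.001], [0.003, -0.011, -1.0]]
contact_force: [5.9, 3.8, 8.5]
grip_width: 0.0004
[-1.54678579 -6.96372535 -8.39641911]
```

```bash
python3 -m handwheel '{"grip":[0,0,0],"delta_pos":[[0,0.6,0.4],[0,0.6,0.45],[0,0.6,0.45]],"twist":[[-0.6,0,0],[-0.6,0,0],[-0.6,0,0]]}'; python3 -c "
from h import *
s=get_state();print(s['tcp_rot'].T@s['contact_force'])
im=viewer.read_camera('scene');cv2.imwrite('pics/s7.png',cv2.resize(im[140:270,180:340],None,fx=4.5,fy=4.5,interpolation=2))
im=viewer.read_camera('wrist'); cv2.imwrite('pics/w7.png',cv2.resize(im[80:300,150:370],None,fx=2.7,fy=2.7))"
```

```text
t: 12.5
position: [0.6334, 0.1293, 0.0677]
tcp_rot: [[0.342, -0.94, 0.015], [-0.94, -0.342, 0.002], [0.003, -0.014, -1.0]]
contact_force: [6.3, 4.8, 8.5]
grip_width: 0.0002
[-2.32507423 -7.6396245  -8.44265979]
```

View pics/s7.png

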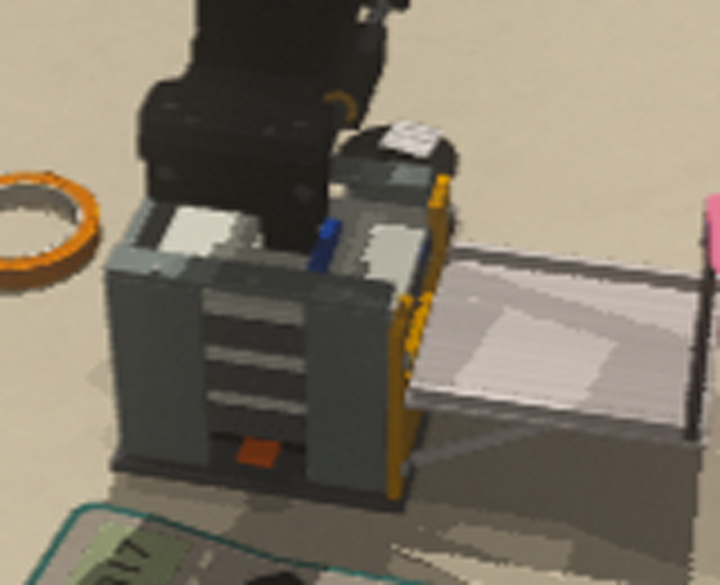

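View pics/w7.png

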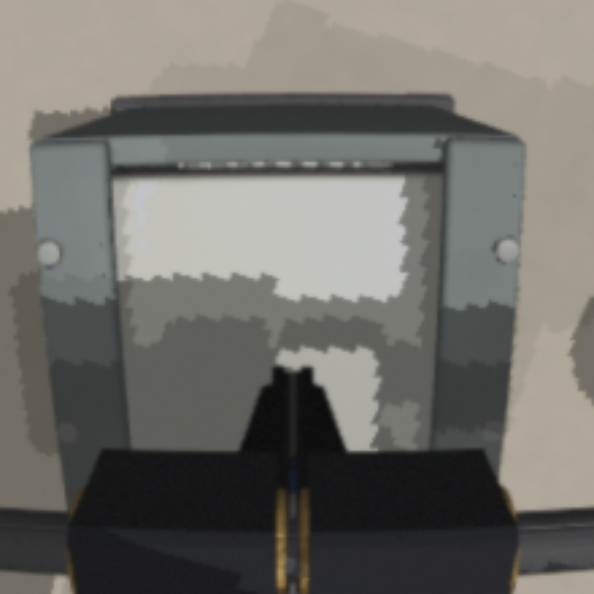

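Still blocked at about 13 mm with about 7.6 N sideways. I ease the push and go deeper.

```bash
python3 -m handwheel '{"grip":[0,0,0,0],"delta_pos":[[0,0.1,0.4],[0,0.1,0.6],[0,0.1,0.6],[0,0.1,0.6]],"twist":[[-1.2,0,0],[-1.2,0,0],[-1.2,0,0],[-1.2,0,0]]}'; python3 -c "
from h import *
s=get_state();print(s['tcp_rot'].T@s['contact_force'])"
```

```text
t: 13.0
position: [0.6354, 0.13, 0.0651]
tcp_rot: [[0.342, -0.94, 0.002], [-0.94, -0.342, -0.003], [0.004, -0.0, -1.0]]
contact_force: [0.5, 1.5, 10.3]
grip_width: 0.0002
[ -1.20964768  -0.98439505 -10.32269403]
```

```bash
python3 -m handwheel '{"grip":[0,0,0],"delta_pos":[[0,0.4,0.4],[0,0.4,0.5],[0,0.4,0.5]],"twist":[[-0.6,0,0],[-0.6,0,0],[-0.6,0,0]]}'; python3 -c "
from h import *
s=get_state();print(s['tcp_rot'].T@s['contact_force'])"
```

```text
t: 13.3
position: [0.635, 0.1299, 0.0638]
tcp_rot: [[0.342, -0.94, -0.0], [-0.94, -0.342, -0.005], [0.004, 0.002, -1.0]]
contact_force: [0.4, 1.7, 8.7]
grip_width: 0.0005
[-1.41314332 -0.91303983 -8.69698473]
```

```bash
python3 -m handwheel '{"grip":[0,0,0,0],"delta_pos":[[0,0.3,0.4],[0,0.5,0.4],[0,0.7,0.4],[0,0.8,0.4]],"twist":[[-0.6,0,0],[-0.6,0,0],[-0.6,0,0],[-0.6,0,0]]}'; python3 -c "
from h import *
s=get_state();print(s['tcp_rot'].T@s['contact_force'])"
```

```text
t: 13.7
position: [0.6313, 0.1285, 0.0641]
tcp_rot: [[0.342, -0.94, -0.001], [-0.94, -0.342, -0.005], [0.005, 0.003, -1.0]]
contact_force: [2.3, 3.3, 9.4]
grip_width: 0.0002
[-2.30817029 -3.25371487 -9.42139823]
```

It moved 2 mm past the earlier blocking line with only 3 N, so it seems to have entered the window. I continue gently.

```bash
python3 -m handwheel '{"grip":[0,0,0,0],"delta_pos":[[0,0.3,0.4],[0,0.5,0.4],[0,0.7,0.4],[0,0.8,0.4]],"twist":[[-0.5,0,0],[-0.5,0,0],[-0.5,0,0],[-0.5,0,0]]}'; python3 -c "
from h import *
s=get_state();print(s['tcp_rot'].T@s['contact_force'])"
```

```text
t: 14.1
position: [0.6273, 0.127, 0.0641]
tcp_rot: [[0.342, -0.94, -0.001], [-0.94, -0.342, -0.006], [0.005, 0.003, -1.0]]
contact_force: [1.8, 3.0, 9.4]
grip_width: 0.0005
[-2.18602763 -2.70860141 -9.37841352]
```

```bash
python3 -m handwheel '{"grip":[0,0,0,0,0,0,0,0],"delta_pos":[[0,0.5,0.4],[0,0.8,0.38],[0,1.1,0.38],[0,1.4,0.38],[0,1.7,0.38],[0,2.0,0.38],[0,2.3,0.38],[0,2.5,0.38]],"twist":[[-0.5,0,0],[-0.5,0,0],[-0.5,0,0],[-0.5,0,0],[-0.5,0,0],[-0.5,0,0],[-0.5,0,0],[-0.5,0,0]]}'; python3 -c "
from h import *
s=get_state();print(s['tcp_rot'].T@s['contact_force'])
im=viewer.read_camera('scene');cv2.imwrite('pics/s8.png',cv2.resize(im[140:270,180:340],None,fx=4.5,fy=4.5,interpolation=2))"
```

```text
t: 14.9
position: [0.6073, 0.1196, 0.0643]
tcp_rot: [[0.342, -0.94, -0.0], [-0.94, -0.342, -0.006], [0.006, 0.002, -1.0]]
contact_force: [0.8, 2.2, 8.7]
grip_width: 0.0001
[-1.7391631  -1.44870269 -8.68530596]
```

View pics/s8.png

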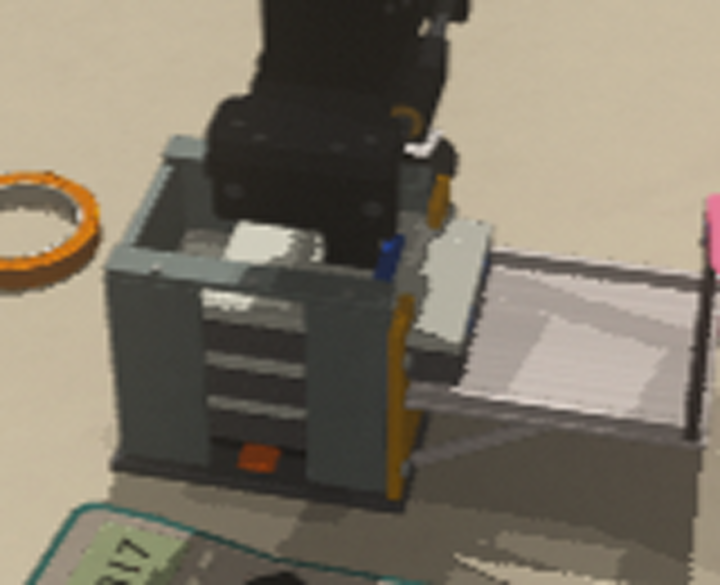

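Now sliding out at low force: the box front is at about (470,300) in the crop, over the ledge.

```bash
python3 -m handwheel '{"grip":[0,0,0,0,0,0,0,0,0,0],"delta_pos":[[0,0.5,0.38],[0,0.8,0.37],[0,1.1,0.37],[0,1.4,0.36],[0,1.7,0.36],[0,2.0,0.36],[0,2.3,0.36],[0,2.6,0.36],[0,2.9,0.36],[0,3.1,0.36]],"twist":[[-0.5,0,0],[-0.5,-0.3,0],[-0.5,-0.4,0],[-0.5,-0.4,0],[-0.5,-0.4,0],[-0.5,-0.4,0],[-0.5,-0.4,0],[-0.5,-0.4,0],[-0.5,-0.4,0],[-0.5,-0.4,0]]}'; python3 -c "
from h import *
s=get_state();print(s['tcp_rot'].T@s['contact_force'])"
```

```text
t: 15.95
position: [0.5814, 0.1101, 0.0645]
tcp_rot: [[0.341, -0.94, -0.003], [-0.94, -0.341, -0.0], [-0.001, 0.003, -1.0]]
contact_force: [1.0, 3.2, 9.3]
grip_width: 0.0002
[-2.65991399 -2.03100465 -9.30159894]
```

```bash
python3 -m handwheel '{"grip":[0,0,0,0,0,0,0,0,0,0],"delta_pos":[[0,0.5,0.36],[0,0.8,0.34],[0,1.1,0.32],[0,1.4,0.3],[0,1.7,0.3],[0,2.0,0.3],[0,2.3,0.3],[0,2.6,0.3],[0,2.9,0.3],[0,3.1,0.3]],"twist":[[-0.5,0,0],[-0.5,0,0],[-0.5,0,0],[-0.4,0,0],[-0.4,0,0],[-0.4,0,0],[-0.4,0,0],[-0.4,0,0],[-0.4,0,0],[-0.4,0,0]]}'; python3 -c "
from h import *
s=get_state();print(s['tcp_rot'].T@s['contact_force'])
im=viewer.read_camera('scene');cv2.imwrite('pics/s9.png',cv2.resize(im[140:270,180:340],None,fx=4.5,fy=4.5,interpolation=2))"
```

```text
t: 16.95
position: [0.5562, 0.1005, 0.0653]
tcp_rot: [[0.341, -0.94, 0.0], [-0.94, -0.341, -0.001], [0.001, -0.0, -1.0]]
contact_force: [3.3, 2.7, 7.9]
grip_width: 0.0004
[-1.37838095 -3.98432705 -7.91865309]
```

View pics/s9.png

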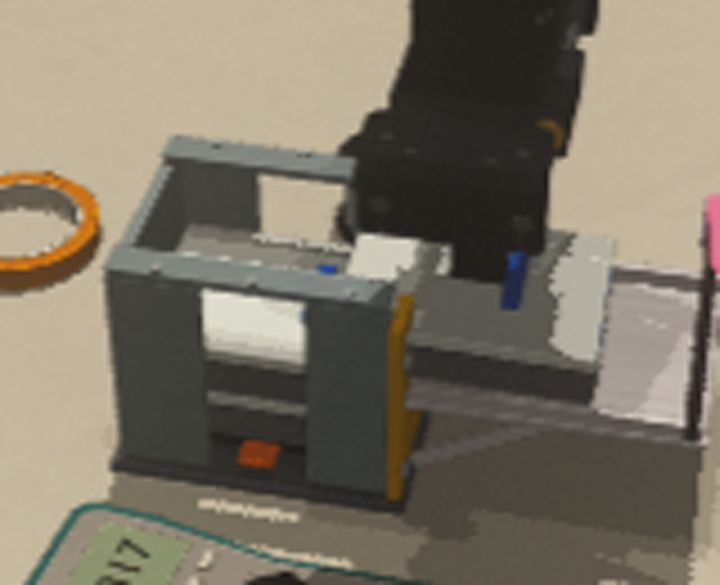

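```bash
python3 -m handwheel '{"grip":[0,0,0,0,0,0,0,0,0,0],"delta_pos":[[0,0.5,0.33],[0,0.8,0.33],[0,1.1,0.32],[0,1.4,0.3],[0,1.7,0.3],[0,2.0,0.3],[0,2.3,0.3],[0,2.6,0.3],[0,2.9,0.3],[0,3.1,0.3]],"twist":[[-0.5,0,0],[-0.5,0,0],[-0.5,0,0],[-0.4,0,0],[-0.4,0,0],[-0.4,0,0],[-0.4,0,0],[-0.4,0,0],[-0.4,0,0],[-0.4,0,0]]}'; python3 -c "
from h import *
s=get_state();print(s['tcp_rot'].T@s['contact_force'])"
```

```text
t: 18.0
position: [0.5281, 0.0898, 0.0637]
tcp_rot: [[0.341, -0.94, -0.003], [-0.94, -0.341, -0.003], [0.002, 0.004, -1.0]]
contact_force: [-0.0, 0.2, -0.4]
grip_width: 0.0007
[-0.16000637 -0.01804792  0.42373332]
```

```bash
python3 -c "
from h import *
im=viewer.read_camera('scene');cv2.imwrite('pics/s10.png',cv2.resize(im[140:270,180:340],None,fx=4.5,fy=4.5,interpolation=2))
im=viewer.read_camera('wrist'); cv2.imwrite('pics/w10.png',cv2.resize(im[80:300,150:370],None,fx=2.7,fy=2.7))"
```

```text
(no output)
```

View pics/s10.png

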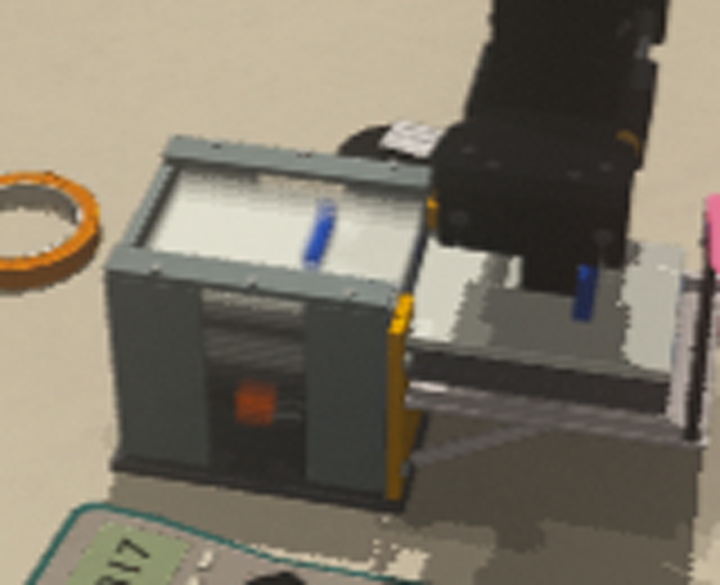

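View pics/w10.png

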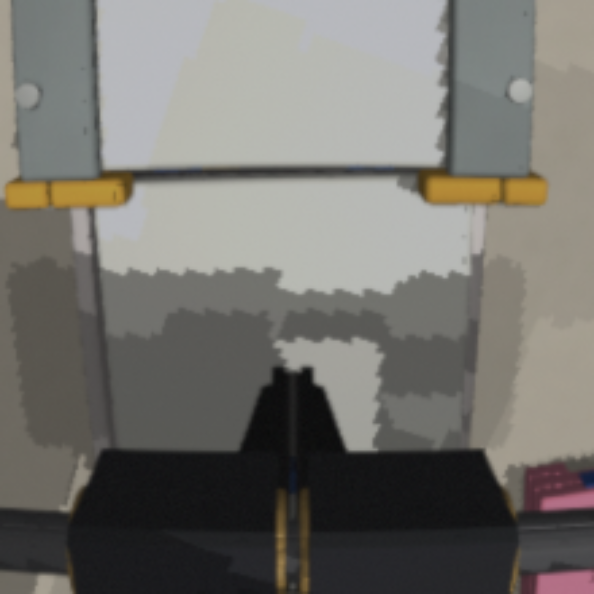

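Box_2 has popped up under the lips. Box_1 is clear of the teeth on the ledge, several mm short of the stop at (700,400). I push on gently.

```bash
python3 -m handwheel '{"grip":[0,0,0,0,0],"delta_pos":[[0,0.2,0.03],[0,0.4,0.05],[0,0.6,0.05],[0,0.7,0.05],[0,0.7,0.05]],"twist":[[0,0,0],[0,0,0],[0,0,0],[0,0,0],[0,0,0]]}'; python3 -c "
from h import *
s=get_state();print(s['tcp_rot'].T@s['contact_force'])"
```

```text
t: 18.6
position: [0.5209, 0.0872, 0.0631]
tcp_rot: [[0.341, -0.94, -0.005], [-0.94, -0.341, -0.003], [0.001, 0.005, -1.0]]
contact_force: [1.4, 0.3, 3.8]
grip_width: 0.0005
[ 0.18802857 -1.35110326 -3.77592763]
```

```bash
python3 -m handwheel '{"grip":[0,0,0,0],"delta_pos":[[0,0.1,0],[0,0.2,0],[0,0.3,0],[0,0.3,0]],"twist":[[0,0,0],[0,0,0],[0,0,0],[0,0,0]]}'; python3 -c "
from h import *
s=get_state();print(s['tcp_rot'].T@s['contact_force'])"
```

```text
t: 19.0
position: [0.5206, 0.0871, 0.0639]
tcp_rot: [[0.341, -0.94, 0.002], [-0.94, -0.341, -0.001], [0.002, -0.001, -1.0]]
contact_force: [7.5, 2.9, -0.6]
grip_width: 0.0006
[-0.18548253 -8.06218407  0.57878952]
```

It is stopped with 8 N, and the total travel is about 123 mm, so box_1 is at the stop. I back off the lug and lift.

```bash
python3 -m handwheel '{"grip":[0,0,0,0,0,0,0,0,0,0],"delta_pos":[[0,-0.1,-0.2],[0,-0.2,-0.4],[0,-0.2,-1],[0,-0.2,-2],[0,-0.2,-4],[0,-0.2,-6],[0,-0.2,-8],[0,-0.2,-10],[0,-0.2,-12],[0,-0.2,-12]],"twist":[[0,0,0],[0,0,0],[0,0,0],[0,0,0],[0,0,0],[0,0,0],[0,0,0],[0,0,0],[0,0,0],[0,0,0]]}'; python3 -c "
from h import *
s=get_state();print(s['contact_force']);R,p=s['tcp_rot'],s['position'];np.savez('w11.npz',R=R,p=p)
im=viewer.read_camera('wrist'); cv2.imwrite('pics/w11.png',cv2.resize(im,None,fx=1.56,fy=1.56,interpolation=2))
im=viewer.read_camera('scene');cv2.imwrite('pics/s11.png',cv2.resize(im[140:270,180:340],None,fx=4.5,fy=4.5,interpolation=2))"
```

```text
t: 20.0
position: [0.5242, 0.088, 0.1881]
tcp_rot: [[0.341, -0.94, 0.008], [-0.94, -0.341, -0.001], [0.004, -0.008, -1.0]]
contact_force: [0.1, 0.1, -0.2]
grip_width: 0.0003
[ 0.1440964   0.13183605 -0.20160065]
```

View pics/s11.png

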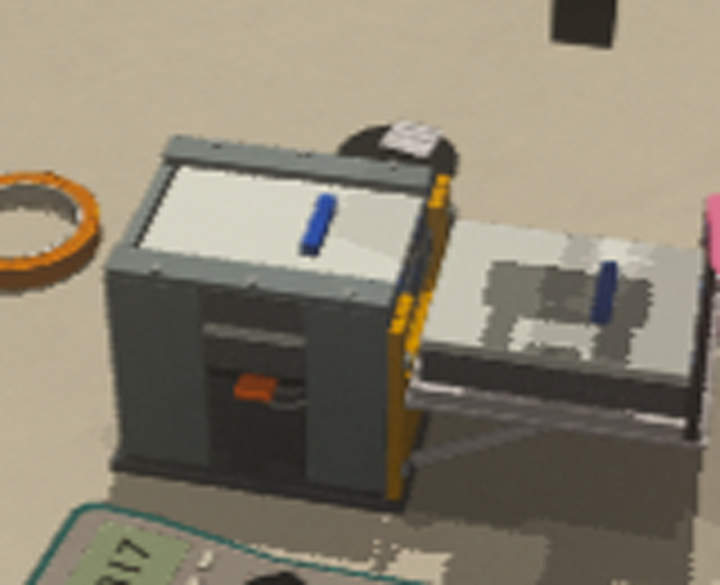

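View pics/w11.png

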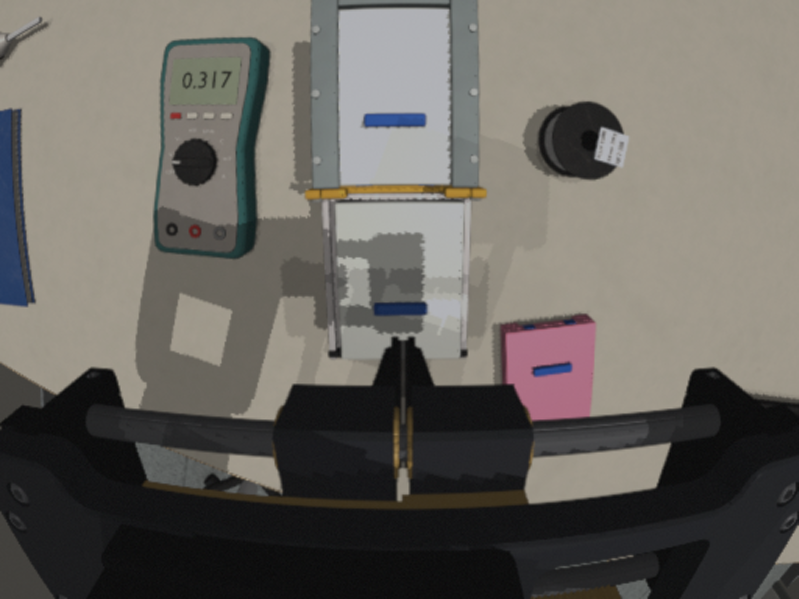

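Both boxes look right: box_2 lies level under the lips with its lug at (395,120), and box_1 is on the ledge with its lug at (401,309), between the rails. I check the distances.

Run:
```python
from h import *
D=np.load('w11.npz');R,p=D['R'],D['p']
im=viewer.read_camera('wrist'); hsv=cv2.cvtColor(im,cv2.COLOR_BGR2HSV)
m=cv2.inRange(hsv,(100,110,30),(128,255,255)); m[:,:225]=0;m[:,285:]=0
o=np.array([.6204,.1269]); d=np.array([np.cos(np.radians(20.1)),np.sin(np.radians(20.1))])
for c in cv2.findContours(m,0,1)[0]:
    if cv2.contourArea(c)>30:
        (u,v),wh,a=cv2.minAreaRect(c); z=.111 if v<130 else .096
        q=wplane(u,v,z,R,p); e=(q[:2]-o); print((u,v),wh,a,np.round(q,4),'along,across mm',1e3*e@d,1e3*e@np.array([-d[1],d[0]]))
s=viewer.read_camera('scene'); 
hs=cv2.cvtColor(s,cv2.COLOR_BGR2HSV); m=cv2.inRange(hs,(105,120,60),(125,255,255))
for c in cv2.findContours(m,0,1)[0]:
    if cv2.contourArea(c)>8: print('scene',cv2.minAreaRect(c)[0])
for dx in (0,-123): print(proj('scene',[*(o+d*dx/1e3),.111 if dx==0 else .0945]))
cv2.imwrite('pics/s12.png',cv2.resize(s[180:260,280:350],None,fx=8,fy=7,interpolation=2))
```

```text
(256.5, 196.5) (7.0, 33.0) 90.0 [0.5088 0.0831 0.096 ] along,across mm -119.84839461787695 -2.799410998869613
(253.0, 73.5) (7.0, 38.0) 90.0 [0.6222 0.1274 0.111 ] along,across mm 1.9057217304680425 -0.12647066865955486
scene (140.26922607421875, 238.3461456298828)
scene (355.5, 193.5)
scene (250.75001525878906, 188.75)
(np.float64(249.7284974968364), np.float64(188.2140649504234))
(np.float64(313.80274321058914), np.float64(203.61572269977785))
```

View pics/s12.png

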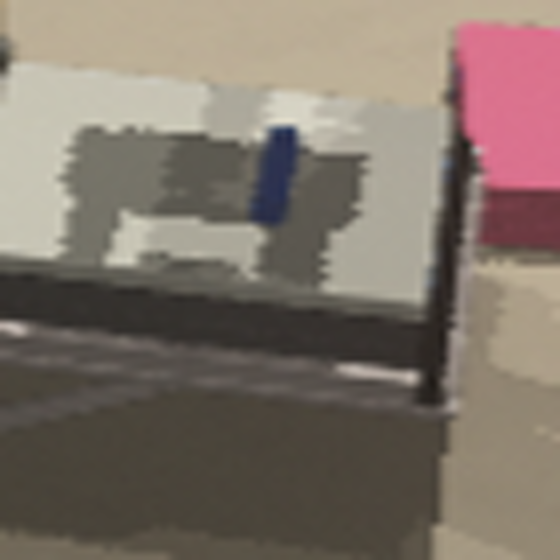

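```bash
python3 -c "
from station import *
print(get_state()['t'],order.sign_off())"
```

```text
the job is handed in; nothing more can be done
20.2 None
```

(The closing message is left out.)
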